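Drive the stuck piston out of an air handpiece

TASK

The piston is stuck fast in the handpiece barrel that is clamped in the engraver's vise. Take the drift from its rest by the handle, feel its rod into the barrel's narrow nose without forcing it against the barrel, and drive the piston out of the rear end with a steady, moderate push, so that it drops into the tray. Then draw the drift out, lay it back in its rest and leave the other things on the bench where they are.

Things in the scene. Friction and masses are not known exactly. Their poses are not given: they have to be found in the camera images.
- drift: Drift: square wooden handle 22 x 22 mm, 110 mm long, and a square-ended white nylon rod 16 mm across, 130 mm out of its front; about 110 g. Origin: on the handle's axis at its front end; y towards the rod. This is the handle's pose: the rod sits rigidly askew by up to 2 degrees sideways and up or down, different each time, so the tip is up to 4.5 mm off the handle's axis each way.
- drift_grip (a point): Place to grip the drift's handle: on its axis, 45 mm behind its front end, in the free stretch between the notches of the rest (the drift balances about 20 mm behind the handle's front). Axes as the drift's; y towards the rod's tip, grip across x.
- rest: Wooden rest, fixed: base board 62 x 130 mm, 12 mm thick, with two flared notches 10 mm wide, floors 44 mm above the bench, at y = -9 and -99 mm. The handle lies level in them by its two ends, axis 55 mm above the bench, rod overhanging; between them it is free for the fingers. Origin: on the bench under the place of the handle's front end; y towards the rod's tip.
- vise: Engraver's ball vise, fixed: black rubber ring 122 mm across, steel ball, turntable 94 mm across with its top 83 mm above the bench, two steel jaws (46 mm long along y, outer faces 44 mm from the centre, tops at 117 mm). Origin: centre of its underside on the bench, z up. The barrel is clamped level between the jaws, along the vise's y axis.
- barrel: Aluminium barrel of an air engraving handpiece, clamped level and rigid: 104 mm long, 32 mm across, its narrow nose 26 mm. Bore 21 mm, open at the rear. Origin: on the bore's axis, 105 mm above the bench, 40 mm from the nose end, 64 mm from the rear end; y runs along the bore from nose to rear, z up.
- nose (a point): Centre of the nose hole's mouth in the flat end face of the nose; y points along the bore's axis into the barrel, z up. The hole is plain, 18 mm across and 12 mm deep, with no lead-in, and opens into the 21 mm bore behind it; the piston does not pass it and can leave only at the rear.
- piston: Steel piston with two black seals, 20 mm across, 24 mm long, 55 g, stuck in the bore by its gummed seals, its near face 40 to 55 mm behind the nose mouth. Origin: its centre; y along the bore. It slides under about 8 to 15 N all the way; once its middle has passed the rear end it tips out by itself.
- tray: Low wooden tray lined with grey felt on a wooden riser, fixed under the barrel's rear end: inside 96 mm (x) by 112 mm (y), floor 44 mm and rim 68 mm above the bench. Origin: under its centre, on the bench; same heading as the vise.
- end_cap: Aluminium rear cap of the handpiece, 33 mm across, 34 mm high, standing on the bench; bystander. Origin: centre of its underside.
- nose_cone: Steel nose cone of the handpiece, 28 mm across, 30 mm high, standing on the bench; bystander. Origin: centre of its underside.
- graver: Graver with a dark mushroom handle, 115 mm long, lying; bystander. Origin: on the bench under its middle, y towards its point.
- hammer: Chasing hammer with a wooden handle, 220 mm long, lying; bystander. Origin: on the bench under its middle.
- spirit: White plastic spirit bottle, 48 mm across, 115 mm high, standing; bystander. Origin: centre of its underside.
- gauge: Steel sliding gauge, 150 mm long, lying flat; bystander. Origin: on the bench under the middle of its beam.
- loupe: Black eye loupe, 36 mm across, 32 mm high, standing; bystander. Origin: centre of its underside.
Not all that is in view belongs to the job. Of the things that look like the vise, take the one that is farthest to the robot's left at the start.

How it is judged:
On the way, in this order (a step that is already met when the one before it is completed fails the run):
1. the drift's tip is in the nose of the barrel (y of drift in the frame of nose between -0.124 and -0.06 m and x of drift in the frame of nose between -0.015 and 0.015 m and z of drift in the frame of nose between -0.015 and 0.015 m), for 0.05 s.
2. the piston is driven out of the rear end with the drift through the barrel (y of piston in the frame of nose above 0.112 m and y of drift in the frame of nose above -0.06 m and x of drift in the frame of nose between -0.015 and 0.015 m and z of drift in the frame of nose between -0.015 and 0.015 m), for 0.05 s.
At the end, for the whole second after the job is handed in: The piston lies at rest in the tray; the drift lies released and at rest in both notches of its rest, its origin within 6 mm sideways, 15 mm lengthwise and about 5 mm in height of its place and within 0.08 rad of the rest's heading (x of piston in the frame of tray between -0.05 and 0.05 m and y of piston in the frame of tray between -0.058 and 0.058 m and z of piston in the frame of tray between 0.045 and 0.065 m and x of drift in the frame of rest between -0.006 and 0.006 m and y of drift in the frame of rest between -0.015 and 0.015 m and z of drift in the frame of rest between 0.051 and 0.06 m and angle between the y axis of drift and the y axis of rest, either way round below 0.08 rad and linear speed of each of piston, drift below 0.02 m/s); the robot touches nothing.
It fails at once if the drift pressed on the barrel with more than 15 N (contact force between drift and barrel above 15 N).
It fails at once if the piston pushed with more than 25 N (contact force between drift and piston above 25 N).
It fails at once if another thing on the bench moved by more than 25 mm (distance of any of end_cap, nose_cone, graver, hammer, spirit, gauge, loupe from where it was at the start of the episode above 0.025 m).
It also fails if it takes over 72 s, if anything falls off the work surface, if the arm or the gripper's body presses on something with over 40 N, if the wrist force passes 120 N, or if a joint passes its speed limit or range.

ROBOT

A 6-joint arm with a two-finger parallel gripper is mounted at the origin on the work surface. World frame = base frame: x ahead of the robot, y to its left, z up, the work surface at z = 0. Lengths are in m, angles in rad, forces in N, time in s.
With the tool pointing down it reaches from about 0.375 to 0.9 m from the base axis. Payload 3.1 kg.
Tool frame: the origin (TCP) lies between the finger pads; the fingertips stand 25 mm ahead of it and the grasp point (between the pads) lies 6 mm ahead of it; x points along the fingers, y is the direction in which the jaws open and shut, and the axes are right-handed (so a half turn about x gives the same grasp; the last joint's range is limited). The gripper opens to 85 mm and grips with 20 to 120 N. Pads are 22 mm wide; open, the fingers measure 114 mm over their backs; the gripper's body (76 mm by 85 mm) begins 54 mm behind the grasp point. The pads swing forward as they close: fully open they stand 13 mm farther back than shut.
Start: joints at [1.165, 0.527, 1.433, -0, 1.181, -0.178], TCP at [0.14, 0.609, 0.256] pointing down, gripper open.
Joint ranges: [-3.08, 3.08], [-0.75, 2.2], [0.22, 2.44], [-1.43, 4.57], [0, 2.65], [-2.85, 2.85]. Speed limits (rad/s): [2.79, 2.79, 3.14, 3.14, 3.14, 3.14].

INTERFACE

Orientations are given as a unit quaternion [x, y, z, w].
In Python, from station import manip, viewer, workorder gives the robot as it stands.
- The arm moves only by the shell command python3 -m crank 'ROWS' [FORCE]. ROWS is JSON, one flat list of numbers, 5 for each row, row after row: the opening, from 0 (shut) to 1 (fully open), then the shift along the world's x, y, z in mm, then the turn about the world's z in rad. A call has 1 to 10 rows; each row is the pose to reach, as a shift and turn from the pose commanded when the call began; what a row does not reach only later rows make up. A row lasts 1/8 s, in which the tool goes at most 62.5 mm and 10.7 degrees, less where a joint would pass 70% of its speed; a pose out of reach is approached as far as the arm can. A call with a gripper value outside its range is refused whole. The fingers move at their own pace and stop on an object; FORCE is the grip in N (left out, the last holds). Time passes only in rows, so rows that repeat a pose let the fingers close. It gives the time, the measured TCP pose, the force and the opening at its end, in the units of the state.
- manip.sense(): the state, without advancing time (a new reading comes with each control period).
- viewer.snapshot(name): name is "scene" or "side" or "wrist"; returns a dict with "img" (400x640x3 uint8, red, green, blue), "range_z" (400x640 float32, m along the optical axis (not along the pixel's ray), 0 where there is no reading), "fx", "fy", "cx", "cy" (pixels), "origin" and "attitude" of the camera in the world. Camera axes: x right, y down, z forward; pixel columns grow to the right and rows downward; lengths in m; the calibration is good to about 2 mm. The wrist camera is an equidistant fisheye: a pixel r from the principal point sees the ray r / f radians off the axis. A picture is of the moment at which its call begins.
- workorder.sign_off(): hands the job in, once; it reports no verdict.
The state is a dict: "t": time; "q": joint angles; "qd": joint speeds; "tau": joint torques, N m; "tcp_pos": TCP position; "tool_rot": TCP orientation; "force": force on the tool from outside, world axes, zero at the start; "ft_torque": the same for the moment, N m; "finger_gap": opening from 0.0 (shut) to 1.0 (fully open).
Only numpy, scipy, OpenCV 4.12 (cv2) and the standard library are available. Lean on these libraries where they do the work, as an engineer would, in place of code of your own. Each camera call takes 0.05 s, during which the arm holds its last target.

## Working session

There is one attempt and no reset: what is moved stays moved. The work goes in short steps, Python scripts to look and compute and a shell command to move; the robot and the scene stay as the last step left them, time stands still between calls to the robot, and variables do not carry over. Pictures are saved under pics/ and viewed, and the job is handed in when it is done.

```bash
ls; mkdir -p pics; cat > h.py <<'E'
import numpy as np, cv2
from station import manip, viewer, workorder
from scipy.spatial.transform import Rotation as R
def snap(n,name=None):
    s=viewer.snapshot(n)
    np.savez('/tmp/%s.npz'%(name or n),**{k:np.asarray(v) for k,v in s.items()})
    cv2.imwrite('pics/%s.png'%(name or n),cv2.cvtColor(s['img'],cv2.COLOR_RGB2BGR)); return s
def load(name): return dict(np.load('/tmp/%s.npz'%name))
def rot(s):
    a=np.array(s['attitude'],float); return a if a.shape==(3,3) else R.from_quat(a).as_matrix()
def pts(s):
    # world points for pinhole cams
    h,w=s['range_z'].shape; u,v=np.meshgrid(np.arange(w),np.arange(h)); z=s['range_z']
    P=np.stack([(u-s['cx'])/s['fx']*z,(v-s['cy'])/s['fy']*z,z],-1)
    return P@rot(s).T+np.array(s['origin'])
def plane(s,u,v,z):
    d=rot(s)@np.array([(u-s['cx'])/s['fx'],(v-s['cy'])/s['fy'],1.]); o=np.array(s['origin'])
    return o+d*(z-o[2])/d[2]
E
python3 - <<'E'
from h import *
print(manip.sense())
for n in ['scene','side','wrist']:
    s=snap(n); print(n,s['origin'],s['attitude'],s['fx'],s['cx'],s['cy'])
E
```

```text
pics
{'t': 0.0, 'q': array([ 1.16550599e+00,  5.28442035e-01,  1.43393025e+00, -1.13014628e-05,
        1.18143627e+00, -1.78511470e-01]), 'qd': array([-5.13807685e-04, -4.77668759e-04,  9.94252203e-04, -8.29277793e-06,
        6.15377389e-04, -6.96316623e-04]), 'tau': array([-1.41800279e-03, -4.42344761e+01, -1.78024542e+01, -4.21409513e-04,
        8.46954121e-03,  9.41255394e-06]), 'tcp_pos': array([0.14023091, 0.60836024, 0.25533952]), 'tool_rot': array([ 0.07925382,  0.70278761, -0.08075654,  0.70234378]), 'force': array([ 0.6638164 , -0.25187537,  0.49434631]), 'ft_torque': array([-0.06662913, -0.04909631,  0.05947349]), 'finger_gap': 0.9983059458080089}
scene [ 1.56383532 -0.11151727  0.74951042] [ 0.65391607  0.58299234 -0.31324603 -0.36659329] 440.376469690775 318.4717483901689 203.61704041445606
side [0.19234838 0.78326182 0.7548711 ] [-0.19570078  0.87656213 -0.42741802  0.10321759] 370.7121718786643 317.05468255431845 204.82091616886225
wrist [0.07211939 0.62400739 0.37373031] [0.77492125 0.61641528 0.08642782 0.10981571] 309.70691628693146 315.72844177656674 193.81079780012857
```

View pics/scene.png

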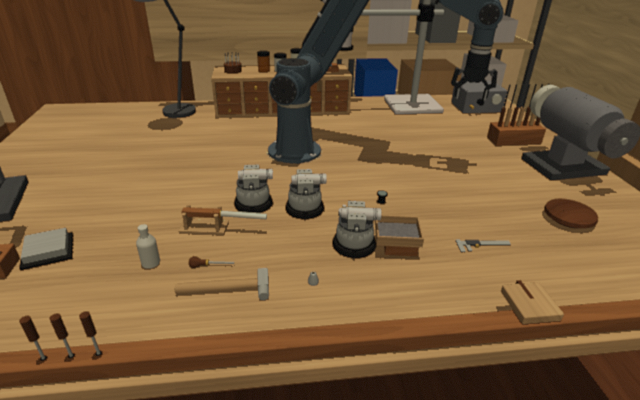

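View pics/side.png

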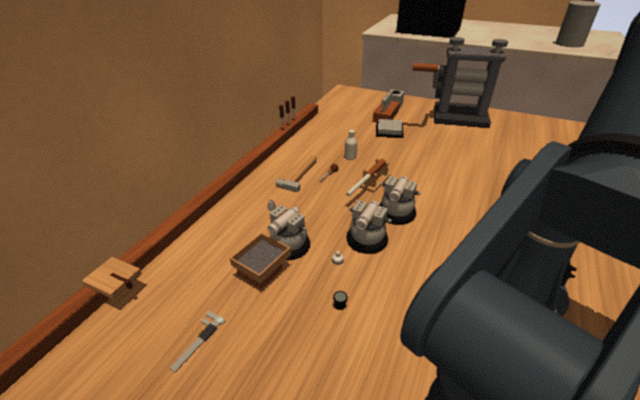

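View pics/wrist.png

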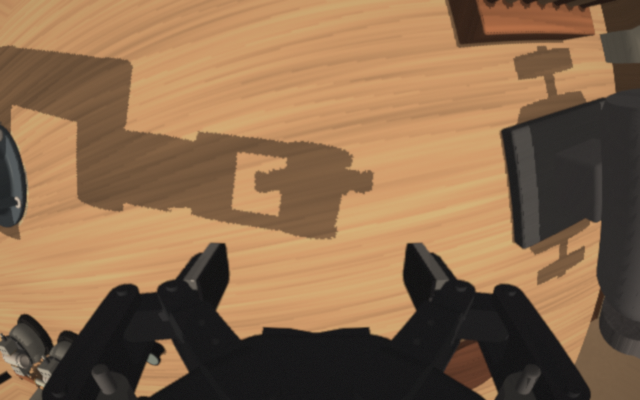

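Three vise candidates in the scene view: (253,190), (305,193), (357,228). The robot's left is image right, so (357,228), the one with the tray at its rear, fits. I'll confirm it in a crop.

```bash
python3 - <<'E'
from h import *
s=load('scene'); P=pts(s)
for n,u,v in [('v1',253,205),('v2',305,210),('v3',357,245)]:
    print(n,plane(s,u,v,0.01).round(3))
def crop(n,x0,x1,y0,y1,k,o):
    im=cv2.imread('pics/%s.png'%n)[y0:y1,x0:x1]; cv2.imwrite('pics/%s.png'%o,cv2.resize(im,None,fx=k,fy=k,interpolation=cv2.INTER_CUBIC))
crop('scene',170,440,155,275,2.9,'c1')
crop('side',220,420,140,290,3.9,'c2')
w=(P[...,2]>0.02)&(P[...,2]<0.2)
for (u,v) in [(340,210),(352,210),(362,210),(378,214),(335,215),(380,225),(422,225),(418,240),(400,228),(190,212),(222,214),(240,214),(265,217),(225,214)]:
    print(u,v,P[v,u].round(4))
E
```

```text
v1 [ 0.395 -0.157  0.01 ]
v2 [0.439 0.001 0.01 ]
v3 [0.627 0.125 0.01 ]
340 210 [0.4638 0.1049 0.0196]
352 210 [0.6189 0.1063 0.1205]
362 210 [0.6198 0.1328 0.1194]
378 214 [0.6358 0.1724 0.1148]
335 215 [4.607e-01 9.070e-02 1.000e-04]
380 225 [0.5895 0.1957 0.0457]
422 225 [0.5428 0.3388 0.003 ]
418 240 [0.6921 0.2692 0.065 ]
400 228 [0.6111 0.2467 0.0471]
190 212 [ 0.5029 -0.3281  0.0658]
222 214 [ 0.5141 -0.2401  0.0608]
240 214 [ 0.5149 -0.1906  0.0581]
265 217 [ 0.5292 -0.1212  0.053 ]
225 214 [ 0.5112 -0.2322  0.0584]
```

View pics/c1.png

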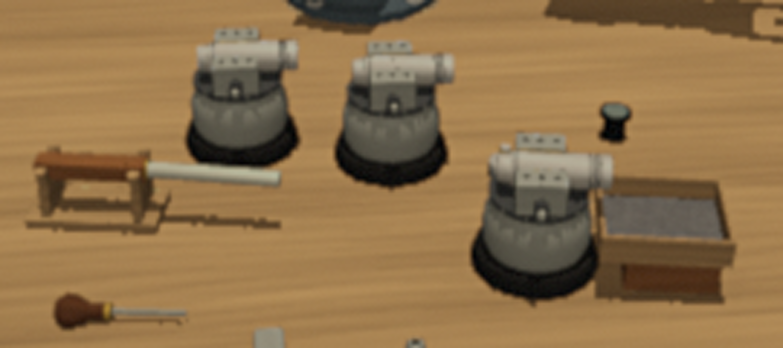

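View pics/c2.png

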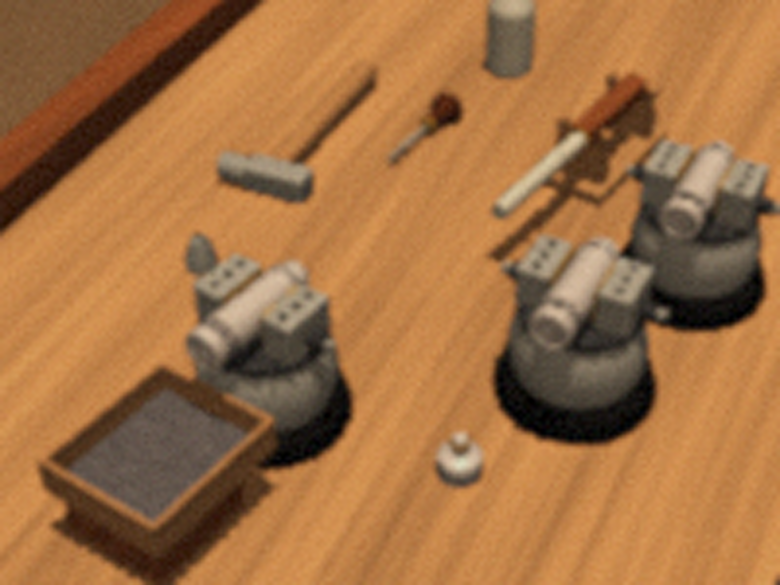

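The crop confirms it: the vise at (357,228) is farthest to the robot's left. Its barrel is at (350-380, 213) with the rear over the tray at (400,230). The drift lies in its rest at (185-265, 215) with the rod pointing to +y. Next, rough positions.

```bash
python3 - <<'E'
from h import *
for n in ['scene','side']:
    s=load(n); P=pts(s); hsv=cv2.cvtColor(s['img'],cv2.COLOR_RGB2HSV); x,y,z=P[...,0],P[...,1],P[...,2]
    print(n)
    m=(x>.4)&(x<.6)&(y>-.4)&(y<-.05)&(z>.05)&(z<.08)
    for a in np.arange(-.36,-.06,.02):
        k=m&(y>a)&(y<a+.02)
        if k.sum()>3: print('%.2f'%a,k.sum(),np.median(x[k]).round(4),x[k].min().round(4),x[k].max().round(4),np.percentile(z[k],90).round(4),'sat',np.median(hsv[...,1][k]))
    m=(x>.55)&(x<.7)&(y>0.03)&(y<.24)&(z>.09)&(z<.14)
    for a in np.arange(.03,.24,.01):
        k=m&(y>a)&(y<a+.01)
        if k.sum()>3: print('%.2f'%a,k.sum(),np.median(x[k]).round(4),x[k].min().round(4),x[k].max().round(4),np.percentile(z[k],95).round(4))
E
```

```text
scene
-0.36 53 0.496 0.465 0.5123 0.0684 sat 147.0
-0.34 70 0.4958 0.4616 0.5045 0.0687 sat 173.0
-0.32 60 0.5011 0.4829 0.5091 0.0687 sat 173.0
-0.30 61 0.5031 0.486 0.5122 0.0683 sat 174.0
-0.28 66 0.5065 0.4867 0.526 0.0684 sat 172.0
-0.26 86 0.5089 0.4746 0.5263 0.068 sat 142.5
-0.24 42 0.5106 0.503 0.5156 0.0643 sat 52.5
-0.22 38 0.515 0.5055 0.5219 0.0632 sat 51.0
-0.20 88 0.4159 0.4003 0.524 0.0698 sat 47.0
-0.18 99 0.4226 0.4115 0.5282 0.0739 sat 45.0
-0.16 107 0.4239 0.41 0.5329 0.0737 sat 45.0
-0.14 100 0.4157 0.4004 0.5363 0.0731 sat 46.0
-0.12 12 0.4068 0.4012 0.5308 0.0603 sat 50.0
0.07 6 0.6144 0.6116 0.6201 0.1132
0.08 42 0.6165 0.5938 0.6253 0.119
0.09 90 0.6429 0.604 0.6552 0.1216
0.10 119 0.6466 0.5715 0.6778 0.1214
0.11 100 0.6378 0.5722 0.6698 0.1218
0.12 101 0.638 0.571 0.6619 0.1222
0.13 79 0.6258 0.5723 0.6625 0.1221
0.14 59 0.6276 0.5757 0.6352 0.1225
0.15 48 0.6318 0.614 0.6385 0.1227
0.16 43 0.6331 0.6159 0.6393 0.1219
0.17 47 0.6347 0.6149 0.6408 0.1231
side
-0.36 27 0.4868 0.4588 0.5072 0.0684 sat 167.0
-0.34 39 0.4779 0.459 0.5017 0.0681 sat 188.0
-0.32 2
[... 189 characters left out ...]
5004 0.4954 0.5094 0.065 sat 80.0
-0.22 19 0.5038 0.4994 0.5126 0.065 sat 76.0
-0.20 23 0.5085 0.5024 0.521 0.064 sat 76.0
-0.18 21 0.512 0.4208 0.5226 0.0638 sat 76.0
-0.16 31 0.5134 0.4144 0.5238 0.0673 sat 83.0
-0.14 57 0.4149 0.4001 0.5325 0.0704 sat 72.0
-0.12 9 0.5205 0.4003 0.5282 0.0591 sat 71.0
0.08 22 0.5989 0.5926 0.6461 0.1199
0.09 41 0.6132 0.5933 0.6511 0.1223
0.10 85 0.6023 0.5637 0.672 0.1224
0.11 88 0.6013 0.5644 0.6709 0.1224
0.12 104 0.5988 0.5506 0.6536 0.1222
0.13 140 0.6058 0.5501 0.6583 0.1224
0.14 125 0.5886 0.5703 0.6264 0.1216
0.15 35 0.608 0.6017 0.6298 0.1232
0.16 48 0.6117 0.6022 0.6304 0.1239
0.17 73 0.6221 0.6042 0.6358 0.123
0.18 20 0.6129 0.6071 0.6276 0.1202
```

```bash
python3 -m crank '[1,38,-45,0,-0.15, 1,75,-90,0,-0.3, 1,113,-135,0,-0.45, 1,150,-180,0,-0.6, 1,188,-225,0,-0.75, 1,225,-270,0,-0.9, 1,262,-315,0,-1.05, 1,300,-358,0,-1.2, 1,308,-418,0,-1.35, 1,316,-470,0,-1.47]'
python3 -m crank '[1,5,-60,0,0, 1,12,-120,0,0, 1,20,-180,0,0, 1,30,-240,0,0, 1,35,-300,0,0,  1,40,-360,0,0, 1,40,-380,0,0, 1,40,-380,0,0]'
python3 - <<'E'
from h import *
st=manip.sense(); print(st['q'].round(3),st['tcp_pos'].round(4),st['force'])
s=snap('wrist','w1'); print(s['origin'],R.from_quat(s['attitude']).as_matrix().round(3))
E
```

```text
t: 1.4
tcp_pos: [0.4568, 0.1369, 0.2561]
tool_rot: [-0.531, -0.466, 0.532, -0.466]
force: [0.1, 0.5, -0.1]
finger_gap: 1.001
t: 2.4
tcp_pos: [0.4961, -0.2417, 0.2559]
tool_rot: [0.531, 0.467, -0.531, 0.466]
force: [0.3, 0.3, -0.5]
finger_gap: 0.998
[-0.656  0.43   1.617  0.     1.095 -0.528] [ 0.4961 -0.2417  0.2559] [ 0.3298294   0.27709433 -0.49203555]
[ 0.50573112 -0.17238622  0.37418731] [[ 0.992 -0.123 -0.037]
 [-0.128 -0.953 -0.274]
 [-0.002  0.276 -0.961]]
```

View pics/w1.png

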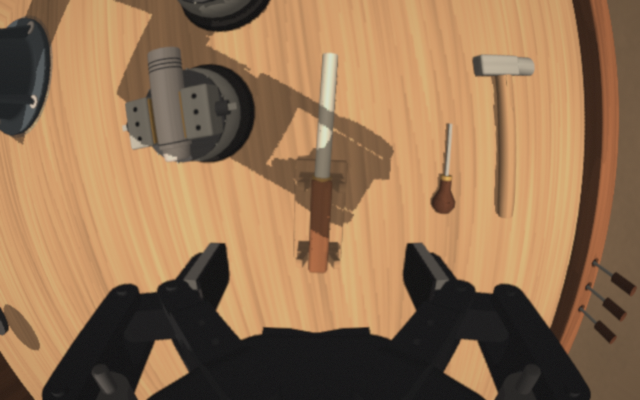

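The wrist view shows the drift: the handle from (321,178) to (317,272) and the rod tip at (330,55). Now I'll measure its axis by casting rays at its mask rows.

```bash
cat >> h.py <<'E'
def fray(s,u,v):
    dx,dy=(u-s['cx'])/s['fx'],(v-s['cy'])/s['fy']; r=np.hypot(dx,dy)+1e-12
    d=np.stack([np.sin(r)*dx/r,np.sin(r)*dy/r,np.cos(r)],-1)
    return d@rot(s).T
def fplane(s,u,v,z):
    d=fray(s,np.asarray(u,float),np.asarray(v,float)); o=np.array(s['origin'])
    return o+d*((z-o[2])/d[...,2])[...,None]
def fpts(s):
    h,w=s['range_z'].shape; u,v=np.meshgrid(np.arange(w,dtype=float),np.arange(h,dtype=float))
    dx,dy=(u-s['cx'])/s['fx'],(v-s['cy'])/s['fy']; r=np.hypot(dx,dy)+1e-12
    d=np.stack([np.tan(r)*dx/r,np.tan(r)*dy/r,np.ones_like(r)],-1)*s['range_z'][...,None]
    return d@rot(s).T+np.array(s['origin'])
E
python3 - <<'E'
from h import *
s=load('w1'); im=s['img'].astype(int); hsv=cv2.cvtColor(s['img'],cv2.COLOR_RGB2HSV); P=fpts(s)
def edges(v,lo,hi):
    g=im[v,lo:hi].astype(float); d=np.abs(np.diff(g,axis=0)).sum(1); return d
red=(hsv[...,1]>150)&(hsv[...,0]<13)
wh=(hsv[...,1]<70)&(hsv[...,2]>90)
for v in list(range(56,178,10))+[175]:
    r=np.where(wh[v,300:350])[0]+300
    a,b=r.min()-.5,r.max()+.5; p,q=fplane(s,[a,b],[v,v],0.055); c=(p+q)/2; print('rod',v,a,b,c.round(4)[:2],(q-p)[0].round(4),'zdep',P[v,int((a+b)/2)].round(4))
for v in range(182,272,8):
    r=np.where(red[v,300:345])[0]+300
    if len(r)==0: continue
    a,b=r.min()-.5,r.max()+.5; p,q=fplane(s,[a,b],[v,v],0.066); c=(p+q)/2; print('han',v,a,b,c.round(4)[:2],(q-p)[0].round(4),'zdep',P[v,int((a+b)/2)].round(4))
im=cv2.imread('pics/w1.png')[40:290,250:400]; cv2.imwrite('pics/c3.png',cv2.resize(im,None,fx=2.4,fy=2.4,interpolation=cv2.INTER_CUBIC))
E
```

```text
rod 56 322.5 336.5 [ 0.5259 -0.1213] 0.0141 zdep [ 0.525  -0.1223  0.0613]
rod 66 322.5 336.5 [ 0.5245 -0.1318] 0.0141 zdep [ 0.5236 -0.1327  0.0623]
rod 76 321.5 335.5 [ 0.5222 -0.142 ] 0.0141 zdep [ 0.5213 -0.1426  0.0616]
rod 86 320.5 334.5 [ 0.5198 -0.1522] 0.0141 zdep [ 0.5191 -0.1525  0.0605]
rod 96 319.5 334.5 [ 0.518  -0.1624] 0.0151 zdep [ 0.5178 -0.1626  0.0606]
rod 106 318.5 333.5 [ 0.5157 -0.1725] 0.0152 zdep [ 0.5155 -0.1725  0.0618]
rod 116 318.5 332.5 [ 0.5139 -0.1827] 0.0142 zdep [ 0.5132 -0.1824  0.0621]
rod 126 317.5 332.5 [ 0.5121 -0.1929] 0.0153 zdep [ 0.512  -0.1924  0.0629]
rod 136 317.5 331.5 [ 0.5103 -0.2031] 0.0143 zdep [ 0.5098 -0.2026  0.0602]
rod 146 316.5 330.5 [ 0.508  -0.2133] 0.0144 zdep [ 0.5075 -0.2123  0.0627]
rod 156 315.5 329.5 [ 0.5057 -0.2237] 0.0145 zdep [ 0.5052 -0.2222  0.0634]
rod 166 315.5 329.5 [ 0.5044 -0.2342] 0.0146 zdep [ 0.5039 -0.2325  0.0636]
rod 176 315.5 328.5 [ 0.5025 -0.2448] 0.0136 zdep [ 0.5026 -0.2429  0.0633]
rod 175 314.5 329.5 [ 0.5027 -0.2437] 0.0157 zdep [ 0.5027 -0.2419  0.063 ]
han 238 311.5 325.5 [ 0.4904 -0.3102] 0.0151 zdep [ 0.4899 -0.3097  0.0671]
han 246 310.5 326.5 [ 0.4892 -0.3198] 0.0174 zdep [ 0.4887 -0.3191  0.0673]
han 254 309.5 325.5 [ 0.4869 -0.3296] 0.0176 zdep [ 0.4864 -0.3292  0.0666]
han 262 310.5 325.5 [ 0.4862 -0.3397] 0.0167 zdep [ 0.4862 -0.3397  0.0661]
han 270 310.5 323.5 [ 0.4837 -0.35  ] 0.0147 zdep [ 0.4837 -0.35    0.066 ]
```

View pics/c3.png

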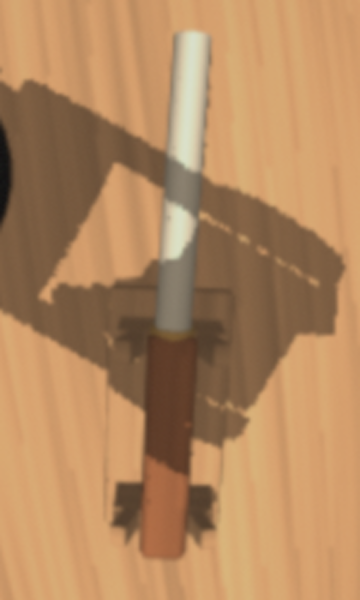

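```bash
python3 -m crank '[1,-1,-24,-30,-0.024, 1,-1.5,-48,-60,-0.048, 1,-1.5,-48,-100,-0.048, 1,-1.5,-48,-120,-0.048, 1,-1.5,-48,-120,-0.048]'
python3 - <<'E'
from h import *
st=manip.sense(); print(st['q'].round(3),st['tcp_pos'].round(4),st['force'])
s=snap('wrist','w2'); print(s['origin'],R.from_quat(s['attitude']).as_matrix().round(3))
E
```

```text
t: 3.08
tcp_pos: [0.494, -0.2858, 0.1349]
tool_rot: [-0.541, -0.457, 0.541, -0.453]
force: [1.1, -1.7, 1.3]
finger_gap: 1.002
[-0.72   0.624  1.671  0.     0.852 -0.549] [ 0.494  -0.2858  0.1349] [ 1.10047715 -1.71538429  1.29085278]
[ 0.50708485 -0.21723494  0.25336902] [[ 0.985 -0.163 -0.052]
 [-0.171 -0.948 -0.269]
 [-0.005  0.274 -0.962]]
```

View pics/w2.png

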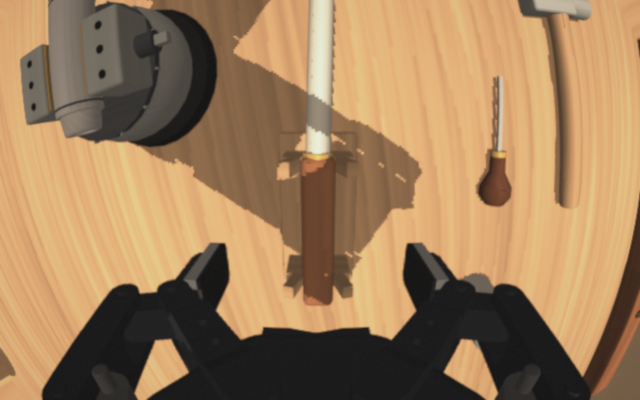

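```bash
python3 - <<'E'
from h import *
s=load('w2'); hsv=cv2.cvtColor(s['img'],cv2.COLOR_RGB2HSV)
red=(hsv[...,1]>125)&(hsv[...,2]<215)&(hsv[...,0]<14)
C=[]
for v in range(160,302,10):
    r=np.where(red[v,285:355])[0]+285
    k,l=np.histogram(r,1);a,b=r.min()-.5,r.max()+.5; p,q=fplane(s,[a,b],[v,v],0.066); c=(p+q)/2; C.append(c); print(v,a,b,c.round(4),(q-p)[0].round(4))
wh=(hsv[...,1]<90)&(hsv[...,2]>90)
for v in [5,30,60,90,120,145]:
    r=np.where(wh[v,295:345])[0]+295
    a,b=r.min()-.5,r.max()+.5; p,q=fplane(s,[a,b],[v,v],0.055); c=(p+q)/2; print('rod',v,a,b,c.round(4))
print(fplane(s,[318.5,318],[157.,304],.066).round(4))
g=cv2.imread('pics/w2.png')[120:320,270:370]; cv2.imwrite('pics/c4.png',cv2.resize(g,None,fx=3,fy=3))
E
```

```text
160 301.5 333.5 [ 0.5017 -0.2487  0.066 ] 0.0193
170 299.5 335.5 [ 0.5006 -0.2548  0.066 ] 0.0219
180 300.5 334.5 [ 0.4996 -0.2611  0.066 ] 0.0208
190 300.5 334.5 [ 0.4985 -0.2675  0.066 ] 0.021
200 300.5 334.5 [ 0.4974 -0.2739  0.066 ] 0.0212
210 301.5 334.5 [ 0.4965 -0.2806  0.066 ] 0.0208
220 301.5 334.5 [ 0.4954 -0.2873  0.066 ] 0.021
230 301.5 333.5 [ 0.4939 -0.2942  0.066 ] 0.0206
240 301.5 333.5 [ 0.4927 -0.3013  0.066 ] 0.0209
250 301.5 333.5 [ 0.4914 -0.3086  0.066 ] 0.0212
260 301.5 333.5 [ 0.4901 -0.3162  0.066 ] 0.0215
270 302.5 332.5 [ 0.4888 -0.324   0.066 ] 0.0205
280 302.5 332.5 [ 0.4874 -0.3321  0.066 ] 0.0208
290 302.5 332.5 [ 0.4859 -0.3405  0.066 ] 0.0212
300 302.5 331.5 [ 0.4841 -0.3493  0.066 ] 0.0209
rod 5 308.5 333.5 [ 0.521  -0.1502  0.055 ]
rod 30 308.5 333.5 [ 0.518  -0.1674  0.055 ]
rod 60 307.5 332.5 [ 0.514  -0.1871  0.055 ]
rod 90 306.5 331.5 [ 0.51   -0.2062  0.055 ]
rod 120 305.5 330.5 [ 0.5061 -0.225   0.055 ]
rod 145 305.5 330.5 [ 0.5034 -0.2409  0.055 ]
[[ 0.5026 -0.247   0.066 ]
 [ 0.4842 -0.353   0.066 ]]
```

View pics/c4.png

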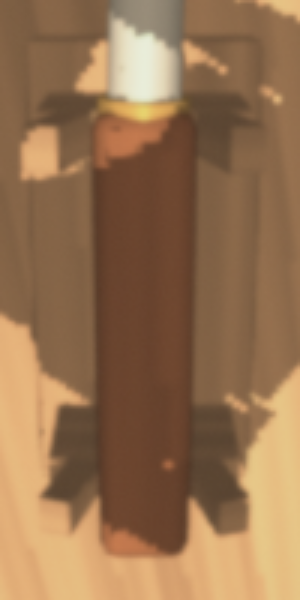

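```bash
python3 -m crank '[1,0.3,-1,-25,-0.002, 1,0.3,-1,-50,-0.002, 1,0.3,-1,-70,-0.002, 1,0.3,-1,-77,-0.002, 1,0.3,-1,-77,-0.002, 1,0.3,-1,-77,-0.002]'
python3 - <<'E'
from h import *
st=manip.sense(); print(st['q'].round(3),st['tcp_pos'].round(4),st['force'])
s=snap('wrist','w3'); print(s['origin'],R.from_quat(s['attitude']).as_matrix().round(3))
E
```

```text
t: 3.88
tcp_pos: [0.496, -0.2903, 0.0605]
tool_rot: [0.542, 0.453, -0.542, 0.455]
force: [0.0, 0.2, 0.3]
finger_gap: 0.998
[-0.724  0.747  1.698  0.     0.695 -0.548] [ 0.496  -0.2903  0.0605] [0.0484962  0.24255774 0.2625336 ]
[ 0.50866547 -0.22119287  0.17871646] [[ 0.985 -0.168 -0.048]
 [-0.175 -0.946 -0.274]
 [ 0.001  0.278 -0.96 ]]
```

View pics/w3.png

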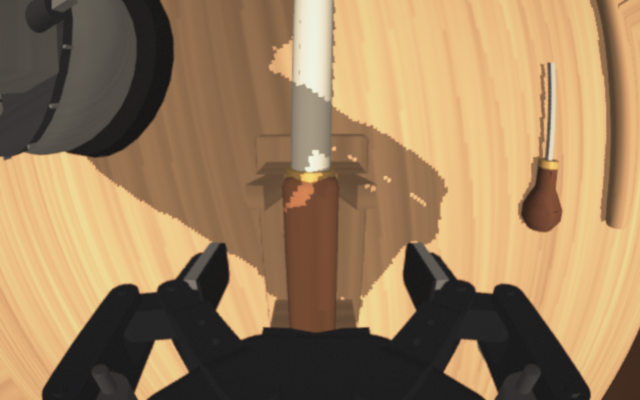

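```bash
python3 -m crank '[1,-1.5,0,0,0, 0.6,-1.5,0,0,0, 0.4,-1.5,0,0,0, 0,-1.5,0,0,0, 0,-1.5,0,0,0, 0,-1.5,0,0,0, 0,-1.5,0,0,0, 0,-1.5,0,0,0]' 60
python3 - <<'E'
from h import *
st=manip.sense(); print(st['tcp_pos'].round(4),st['force'],st['ft_torque'])
s=snap('wrist','w4')
E
```

```text
t: 4.92
tcp_pos: [0.4939, -0.2901, 0.0594]
tool_rot: [0.542, 0.454, -0.542, 0.454]
force: [0.3, 0.2, 2.2]
finger_gap: 0.244
[ 0.4939 -0.2901  0.0594] [0.2843247  0.18374697 2.19208702] [-0.0461328   0.03090632  0.03762119]
```

View pics/w4.png

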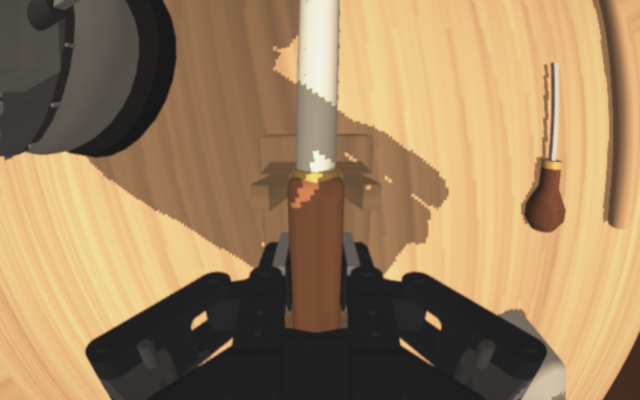

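```bash
python3 -m crank '[0,0,0,15,0, 0,0,0,35,0, 0,0,0,60,0, 0,0,0,85,0, 0,0,0,100,0, 0,20,30,100,0, 0,40,65,100,0, 0,60,105,100,0, 0,79,130,100,0, 0,79,130,100,0]'
python3 - <<'E'
from h import *
st=manip.sense(); print(st['tcp_pos'].round(4),st['force'],st['ft_torque'])
for n in ['wrist','scene','side']: snap(n,n[0]+'5')
E
```

```text
t: 6.22
tcp_pos: [0.5735, -0.1579, 0.1593]
tool_rot: [0.541, 0.455, -0.541, 0.455]
force: [0.0, 0.3, -1.5]
finger_gap: 0.247
[ 0.5735 -0.1579  0.1593] [ 0.01464754  0.28022394 -1.53458376] [-0.09406873  0.01987444 -0.03588523]
```

View pics/w5.png

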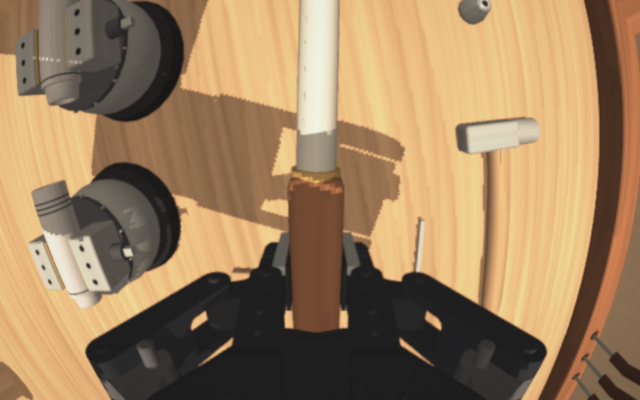

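View pics/s5.png

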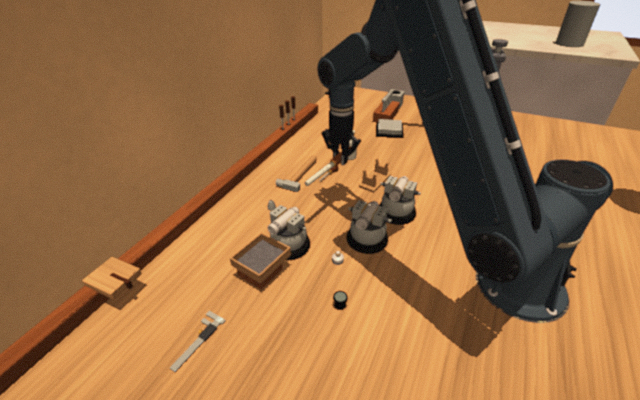

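```bash
python3 -m crank '[0,20,30,20,0, 0,45,75,40,0, 0,65,115,40,0, 0,87,150,40,0, 0,87,155,40,0, 0,87,155,40,0, 0,87,155,40,0]'
python3 - <<'E'
from h import *
st=manip.sense(); print(st['tcp_pos'].round(4),st['force'],st['ft_torque'])
s=snap('wrist','w6'); print(s['origin'])
snap('scene','sc6'); snap('side','si6')
E
```

```text
t: 7.25
tcp_pos: [0.6591, -0.0067, 0.1991]
tool_rot: [-0.542, -0.454, 0.543, -0.453]
force: [-0.2, 0.0, -1.4]
finger_gap: 0.246
[ 0.6591 -0.0067  0.1991] [-0.20096779  0.04551093 -1.44252579] [-0.0372929   0.0241585  -0.02646185]
[0.67218461 0.06225943 0.31735631]
```

View pics/w6.png

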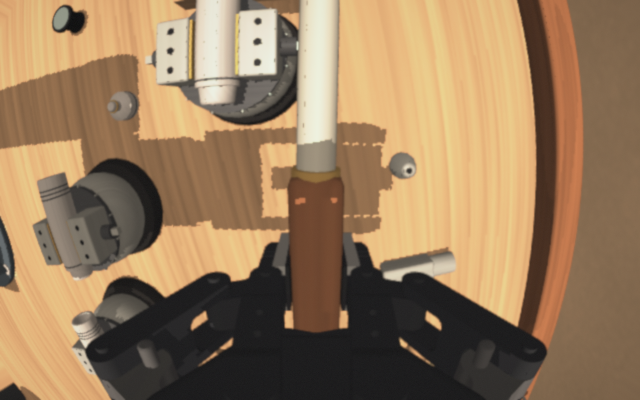

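View pics/sc6.png

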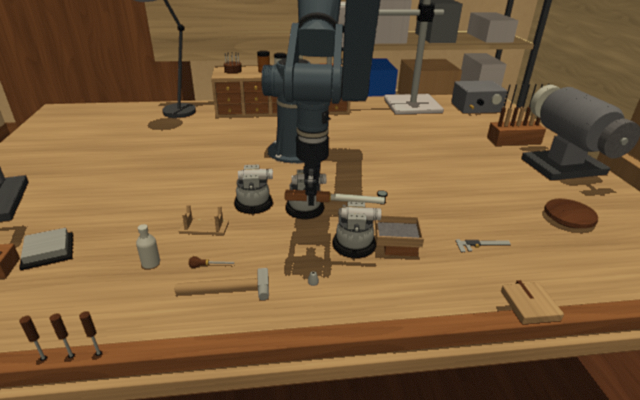

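```bash
python3 - <<'E'
from h import *
g=cv2.imread('pics/w6.png')[0:125,140:350]; cv2.imwrite('pics/c6.png',cv2.resize(g,None,fx=3.8,fy=3.8,interpolation=cv2.INTER_CUBIC))
s=load('w6'); gr=cv2.cvtColor(s['img'],cv2.COLOR_RGB2GRAY).astype(float)
for v in [5,20,40,60,75,84,88,92,96,100,104]: print(v,gr[v,190:246].astype(int).tolist())
E
```

```text
5 [67, 67, 66, 66, 68, 95, 145, 178, 198, 209, 215, 217, 218, 219, 222, 224, 226, 226, 227, 227, 229, 230, 230, 229, 230, 231, 230, 229, 227, 225, 223, 219, 217, 217, 214, 208, 203, 197, 194, 190, 183, 176, 170, 164, 158, 148, 135, 122, 108, 93, 76, 61, 57, 56, 57, 55]
20 [170, 169, 130, 97, 103, 138, 174, 196, 209, 216, 218, 220, 221, 222, 225, 226, 228, 228, 229, 230, 231, 231, 231, 232, 232, 232, 231, 230, 228, 225, 221, 218, 218, 216, 212, 206, 200, 196, 192, 186, 180, 174, 166, 159, 157, 170, 195, 193, 170, 191, 215, 221, 222, 223, 223, 224]
40 [185, 157, 105, 79, 108, 160, 190, 208, 216, 220, 222, 223, 223, 222, 223, 228, 229, 229, 231, 232, 232, 232, 233, 233, 233, 233, 232, 230, 227, 224, 220, 218, 217, 214, 208, 203, 197, 193, 189, 184, 178, 170, 162, 156, 159, 180, 202, 206, 203, 212, 221, 226, 226, 227, 227, 227]
60 [180, 143, 94, 85, 122, 167, 197, 213, 220, 223, 224, 225, 225, 225, 227, 230, 230, 231, 232, 233, 234, 234, 234, 234, 233, 231, 230, 230, 227, 222, 219, 218, 217, 214, 208, 201, 196, 191, 187, 182, 176, 168, 159, 154, 161, 193, 205, 196, 191, 211, 225, 229, 22
[... 1229 characters left out ...]
235, 236, 236, 235, 232, 229, 227, 224, 221, 218, 215, 209, 204, 197, 189, 181, 172, 162, 153, 142, 129, 116, 100, 80, 64, 58, 57, 57, 57, 57, 59, 67, 86, 103]
100 [131, 112, 103, 100, 100, 101, 102, 101, 105, 128, 170, 202, 214, 218, 220, 221, 227, 229, 231, 231, 232, 232, 232, 231, 231, 230, 229, 227, 223, 219, 215, 209, 204, 200, 194, 187, 179, 172, 163, 155, 145, 134, 121, 108, 91, 71, 61, 59, 58, 59, 58, 62, 70, 82, 93, 107]
104 [192, 193, 194, 187, 164, 140, 124, 113, 106, 106, 117, 136, 150, 156, 157, 156, 152, 146, 141, 140, 144, 152, 159, 152, 136, 128, 130, 126, 123, 121, 117, 105, 92, 85, 84, 89, 91, 90, 89, 91, 101, 105, 103, 88, 72, 67, 68, 77, 90, 95, 96, 97, 99, 104, 108, 109]
```

View pics/c6.png

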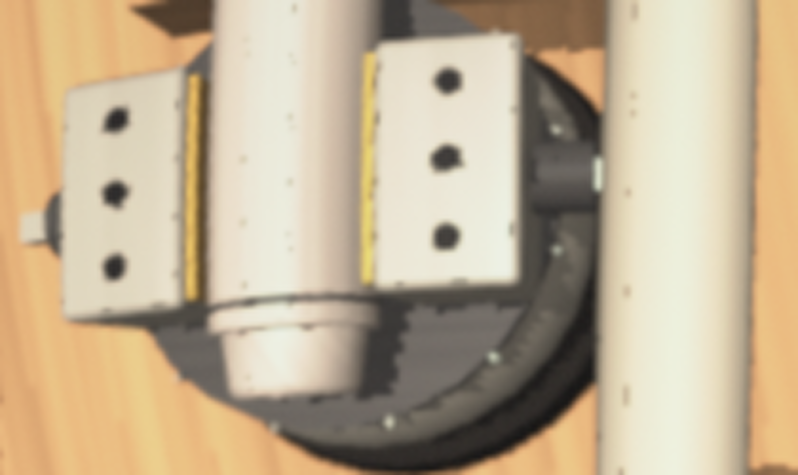

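```bash
python3 - <<'E'
from h import *
s=load('w6'); gr=cv2.cvtColor(s['img'],cv2.COLOR_RGB2GRAY).astype(float)
def bis(s,a,b,v,z):
    d=fray(s,np.array([a,b]),np.array([v,v],float)); d=d.sum(0); o=np.array(s['origin']); return o+d*(z-o[2])/d[2]
for a,b,v in [(195.5,239.7,5),(194.5,239.3,84),(199.3,234.7,96),(199.9,234.3,100)]: print('bar',v,bis(s,a,b,v,.105).round(4), (fplane(s,b,v,.105)-fplane(s,a,v,.105)).round(4))
print('nose rim', [fplane(s,217.,v,.118).round(4) for v in (102,103.,104)],fplane(s,217.,104,.110).round(4))
def rod(s,vs,z0,sl,lo,hi,y0):
    out=[]
    gx=cv2.Sobel(cv2.GaussianBlur(s['img'],(3,3),0).astype(np.float32),cv2.CV_32F,1,0).sum(2)
    for v in vs:
        r=gx[v,lo:hi]; a=lo+np.argmax(np.abs(r[:(hi-lo)//2])); b=lo+(hi-lo)//2+np.argmax(np.abs(r[(hi-lo)//2:]))
        def sub(i):
            w=np.abs(gx[v,i-2:i+3]); return (w*np.arange(i-2,i+3)).sum()/w.sum()
        a,b=sub(a),sub(b); z=z0
        for _ in range(3):
            c=bis(s,a,b,v,z); z=z0+sl*(c[1]-y0)
        out.append([v,a,b,*c]); 
    return np.array(out)
vs=list(range(4,140,8))
st=manip.sense()['tcp_pos']; print(st)
o=rod(s,vs,.1991-.0044,-.015,285,352,st[1]+.044); print(o.round(4)); 
p=np.polyfit(o[:,4],o[:,3],1); print('rod slope',p, 'tip x at y=tcp+.172',np.polyval(p,st[1]+.172)-st[0])
for n,lo,hi,y0,vs in [('w1',305,350,-.246,range(60,176,8)),('w2',290,348,-.246,range(4,150,8))]:
    o=rod(load(n),vs,.055,-.015,lo,hi,y0); p=np.polyfit(o[:,4],o[:,3],1); print(n,p,np.polyval(p,-.2901+.172)-.4939)
g=cv2.imread('pics/w1.png')[40:75,305:350]; print(g[:,25].astype(int).tolist()[:18])
E
```

```text
bar 5 [0.6175 0.1506 0.105 ] [ 0.0321 -0.0103  0.    ]
bar 84 [0.6073 0.0925 0.105 ] [ 0.0325 -0.0084  0.    ]
bar 96 [0.6057 0.0841 0.105 ] [ 0.0257 -0.0064  0.    ]
bar 100 [0.6052 0.0813 0.105 ] [ 0.025  -0.0062  0.    ]
nose rim [array([0.6089, 0.0788, 0.118 ]), array([0.6088, 0.0781, 0.118 ]), array([0.6087, 0.0775, 0.118 ])] [0.6061 0.0781 0.11  ]
[ 0.65943485 -0.00636096  0.19932084]
[[4.000000e+00 3.000912e+02 3.398798e+02 6.812000e-01 1.040000e-01
  1.937000e-01]
 [1.200000e+01 3.002866e+02 3.399239e+02 6.806000e-01 1.005000e-01
  1.938000e-01]
 [2.000000e+01 2.881883e+02 3.390997e+02 6.775000e-01 9.750000e-02
  1.938000e-01]
 [2.800000e+01 2.961433e+02 3.389464e+02 6.784000e-01 9.380000e-02
  1.939000e-01]
 [3.600000e+01 2.982822e+02 3.390175e+02 6.782000e-01 9.040000e-02
  1.939000e-01]
 [4.400000e+01 2.958470e+02 3.389767e+02 6.771000e-01 8.720000e-02
  1.940000e-01]
 [5.200000e+01 2.981469e+02 3.388444e+02 6.769000e-01 8.380000e-02
  1.940000e-01]
 [6.000000e+01 2.981544e+02 3.388942e+02 6.764000e-01 8.060000e-02
  1.941000e-01]
 [6.800000e+01 2.979469e+02 3.388809e+02 6
[... 481 characters left out ...]
02 3.379824e+02 6.722000e-01 5.850000e-02
  1.944000e-01]
 [1.240000e+02 3.040959e+02 3.347431e+02 6.722000e-01 5.530000e-02
  1.944000e-01]
 [1.320000e+02 2.971614e+02 3.347970e+02 6.703000e-01 5.240000e-02
  1.945000e-01]]
rod slope [0.19180802 0.66057931] tip x at y=tcp+.172 0.03291535445880511
w1 [0.19356184 0.5500859 ] 0.03332624773836668
w2 [0.21622168 0.55445453] 0.035018751939178694
[[109, 159, 212], [109, 160, 213], [110, 160, 213], [110, 161, 213], [111, 161, 213], [112, 162, 214], [112, 162, 214], [111, 163, 214], [112, 163, 214], [112, 164, 213], [113, 165, 214], [118, 168, 214], [141, 183, 215], [174, 207, 215], [197, 220, 217], [202, 222, 217], [202, 222, 217], [201, 222, 217]]
```

```bash
python3 -m crank '[0,-20,-40,0,0.007, 0,-45,-80,0,0.014, 0,-75,-110,0,0.014, 0,-91.4,-121,-20,0.014, 0,-91.4,-121,-55,0.014, 0,-91.4,-121,-80,0.014, 0,-91.4,-121,-88,0.014, 0,-91.4,-121,-88,0.014, 0,-91.4,-121,-88,0.014]'
python3 - <<'E'
from h import *
st=manip.sense(); print(st['tcp_pos'].round(4),st['force'],st['ft_torque'])
s=snap('wrist','w7'); print(s['origin'])
snap('scene','sc7'); snap('side','si7')
def crop(n,x0,x1,y0,y1,k,o):
    im=cv2.imread('pics/%s.png'%n)[y0:y1,x0:x1]; cv2.imwrite('pics/%s.png'%o,cv2.resize(im,None,fx=k,fy=k,interpolation=cv2.INTER_CUBIC))
crop('sc7',240,400,170,260,5,'c7a'); crop('si7',240,400,150,260,5,'c7b')
E
```

```text
t: 8.52
tcp_pos: [0.5692, -0.1264, 0.1124]
tool_rot: [0.539, 0.457, -0.538, 0.459]
force: [0.9, -0.1, -1.0]
finger_gap: 0.246
[ 0.5692 -0.1264  0.1124] [ 0.88415642 -0.09541674 -0.99724485] [-0.04421982 -0.04710015 -0.03852852]
[ 0.58087752 -0.05714928  0.23064407]
```

View pics/w7.png

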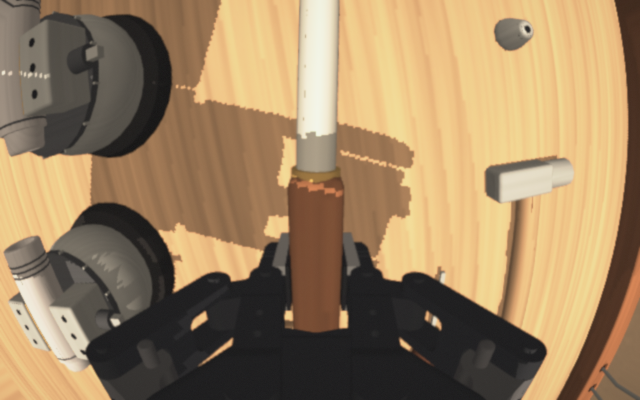

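View pics/c7a.png

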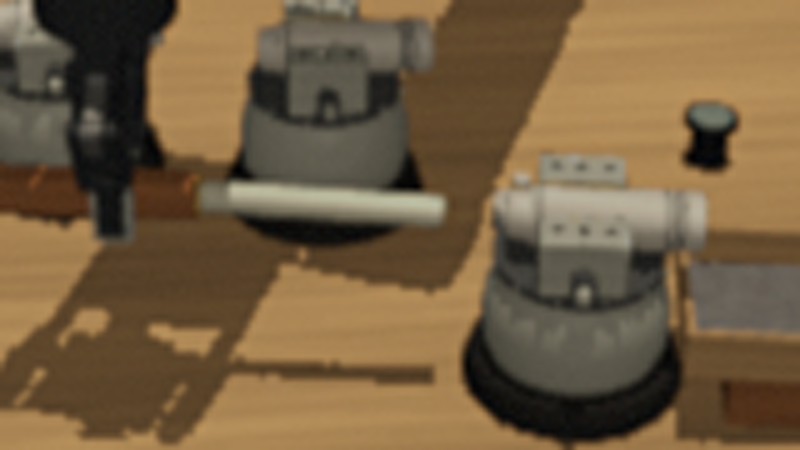

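View pics/c7b.png

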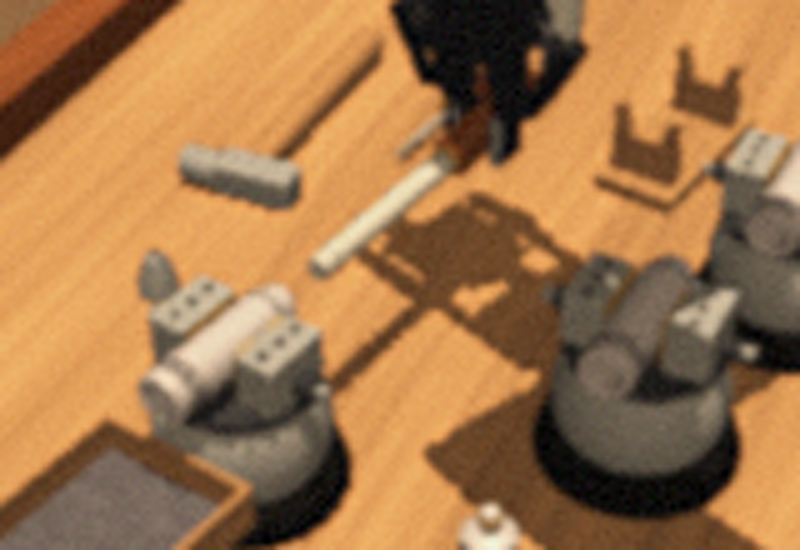

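```bash
cat > fit.py <<'E'
from h import *
from scipy.optimize import least_squares
def cyl(Q,r,p0,d0):
    # axis: x=a+b*(y-yc), z=c+e*(y-yc)
    yc=p0[1]
    def f(t):
        d=np.array([t[1],1,t[3]]); d=d/np.linalg.norm(d); w=Q-np.array([t[0],yc,t[2]]); return np.linalg.norm(np.cross(w,d),axis=1)-r
    s=least_squares(f,[p0[0],d0,p0[2],0],loss='soft_l1',f_scale=.0015); return s.x,np.std(s.fun)
def run(tag,tcp):
    out={}
    for n in ['sc','si']:
        s=load(n+tag); P=pts(s); hsv=cv2.cvtColor(s['img'],cv2.COLOR_RGB2HSV)
        x,y,z=P[...,0],P[...,1],P[...,2]
        # rod
        ax=tcp[0]+.0077+(y-tcp[1]-.044)*.178
        m=(np.hypot(x-ax,z-(tcp[2]-.005))<.014)&(y>tcp[1]+.052)&(y<min(tcp[1]+.166,.075))&(hsv[...,1]<100)
        p,e=cyl(P[m],.008,[tcp[0]+.030,tcp[1]+.165,tcp[2]-.006],.178); print(n,'rod',m.sum(),'tip-ish y %.4f'%(tcp[1]+.165),p.round(4),e.round(5))
        ax=.6046+(y-.0785)*.176
        m=(np.hypot(x-ax,z-.105)<.021)&(np.hypot(x-ax,z-.105)>.0115)&(y>.1)&(y<.178)&(z>.11)&(np.abs(x-ax)<.0155)
        p,e=cyl(P[m],.016,[.6046,.0785,.105],.176); print(n,'bar',m.sum(),p.round(4),e.round(5))
        m=(np.hypot(x-ax,z-.105)<.017)&(y>.079)&(y<.093)
        Q=P[m]; print('   nose pts',m.sum(), Q[:,1].min().round(4), 'top z',np.percentile(Q[:,2],90).round(4))
E
python3 - <<'E'
from fit import *
run('7',[.5690,-.1264,.1119])
E
```

```text
sc rod 260 tip-ish y 0.0386 [ 0.5991  0.1877  0.1071 -0.0172] 0.00155
sc bar 191 [ 0.6054  0.1634  0.1067 -0.0072] 0.00153
   nose pts 46 0.0803 top z 0.1189
si rod 139 tip-ish y 0.0386 [ 0.5979  0.1805  0.1063 -0.0306] 0.00136
si bar 214 [ 0.6059  0.1655  0.1074 -0.0118] 0.00121
   nose pts 21 0.081 top z 0.1211
```

```bash
python3 -m crank '[0,1.7,9.8,0,0, 0,3.5,19.7,0,0, 0,4.8,27.6,0,0, 0,4.8,27.6,0,0, 0,4.8,27.6,0,0]'
python3 - <<'E'
from fit import *
st=manip.sense(); print(st['tcp_pos'].round(4),st['force'],st['ft_torque'])
snap('scene','sc8'); snap('side','si8'); st=manip.sense(); print(st['tcp_pos'].round(4),R.from_quat(st['tool_rot']).as_matrix()[:,1].round(4))
run('8',st['tcp_pos'])
def crop(n,x0,x1,y0,y1,k,o):
    im=cv2.imread('pics/%s.png'%n)[y0:y1,x0:x1]; return cv2.resize(im,None,fx=k,fy=k,interpolation=cv2.INTER_CUBIC)
cv2.imwrite('pics/c8.png',np.vstack([crop('sc8',300,390,190,240,8,''),crop('si8',255,345,180,230,8,'')])[:, :720])
E
```

```text
t: 9.3
tcp_pos: [0.5732, -0.0983, 0.1112]
tool_rot: [-0.539, -0.458, 0.539, -0.458]
force: [-0.4, -0.6, -0.9]
finger_gap: 0.243
[ 0.5732 -0.0983  0.1112] [-0.37059127 -0.55733877 -0.88808119] [-0.03044743 -0.00472089 -0.02217756]
[ 0.5732 -0.0986  0.1113] [ 0.9869 -0.1615  0.    ]
sc rod 262 tip-ish y 0.0664 [ 0.6027  0.1808  0.1055 -0.0245] 0.00185
sc bar 203 [ 0.6034  0.1944  0.1071 -0.0117] 0.00171
   nose pts 48 0.0804 top z 0.1183
si rod 145 tip-ish y 0.0664 [ 0.603   0.1909  0.1058 -0.0173] 0.00125
si bar 214 [ 6.049e-01  1.780e-01  1.067e-01 -6.000e-04] 0.0012
   nose pts 20 0.0791 top z 0.1185
```

View pics/c8.png

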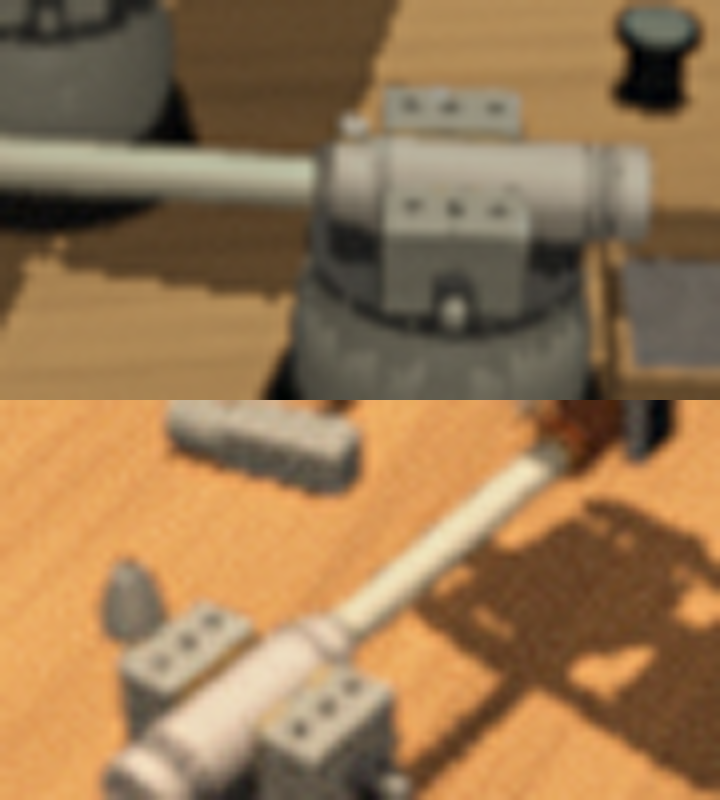

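```bash
python3 -m crank '[0,0.5,0,0.7,0.005, 0,0.7,1,0.7,0.005, 0,0.85,2,0.7,0.005, 0,1.0,3,0.7,0.005, 0,1.0,3,0.7,0.005]'
python3 -m crank '[0,0.18,1,0,0, 0,0.35,2,0,0, 0,0.35,2,0,0]'
python3 -m crank '[0,0.18,1,0,0, 0,0.35,2,0,0, 0,0.35,2,0,0]'
```

```text
t: 10.02
tcp_pos: [0.5742, -0.0953, 0.112]
tool_rot: [-0.538, -0.459, 0.538, -0.459]
force: [-0.1, 0.6, -0.4]
finger_gap: 0.246
t: 10.4
tcp_pos: [0.5746, -0.0933, 0.112]
tool_rot: [0.538, 0.459, -0.538, 0.459]
force: [0.6, -0.7, -1.2]
finger_gap: 0.244
t: 10.78
tcp_pos: [0.5749, -0.0913, 0.112]
tool_rot: [-0.538, -0.459, 0.538, -0.459]
force: [-0.6, -0.1, -0.4]
finger_gap: 0.249
```

```bash
python3 -m crank '[0,0.18,1,0,0, 0,0.35,2,0,0, 0,0.35,2,0,0]'
python3 -m crank '[0,0.18,1,0,0, 0,0.35,2,0,0, 0,0.35,2,0,0]'
```

```text
t: 11.15
tcp_pos: [0.5753, -0.0893, 0.112]
tool_rot: [0.538, 0.459, -0.538, 0.459]
force: [1.0, 0.2, -1.3]
finger_gap: 0.248
t: 11.52
tcp_pos: [0.5756, -0.0873, 0.112]
tool_rot: [0.538, 0.459, -0.538, 0.459]
force: [-0.4, 0.6, -1.6]
finger_gap: 0.251
```

```bash
python3 -m crank '[0,0.18,1,0,0, 0,0.35,2,0,0, 0,0.35,2,0,0]'
python3 -m crank '[0,0.18,1,0,0, 0,0.35,2,0,0, 0,0.35,2,0,0]'
python3 - <<'E'
from fit import *
snap('scene','sc9'); snap('side','si9'); st=manip.sense(); print(st['tcp_pos'].round(4),st['force'],st['ft_torque'])
run('9',st['tcp_pos'])
def crop(n,x0,x1,y0,y1,k,o):
    im=cv2.imread('pics/%s.png'%n)[y0:y1,x0:x1]; return cv2.resize(im,None,fx=k,fy=k,interpolation=cv2.INTER_CUBIC)
cv2.imwrite('pics/c9.png',np.vstack([crop('sc9',300,390,190,226,8,''),crop('si9',255,345,185,221,8,'')])[:, :720])
E
```

```text
t: 11.9
tcp_pos: [0.576, -0.0853, 0.112]
tool_rot: [-0.538, -0.459, 0.538, -0.459]
force: [-1.1, -0.6, -1.4]
finger_gap: 0.25
t: 12.28
tcp_pos: [0.5763, -0.0833, 0.112]
tool_rot: [-0.538, -0.459, 0.538, -0.459]
force: [0.5, 0.8, -2.0]
finger_gap: 0.244
[ 0.5763 -0.0834  0.112 ] [-0.6486432   1.06094098 -0.89818441] [-0.04752012  0.04475891  0.02634125]
sc rod 243 tip-ish y 0.0816 [ 0.6053  0.176   0.1064 -0.0231] 0.00174
sc bar 196 [ 0.6042  0.1856  0.1063 -0.002 ] 0.00155
   nose pts 45 0.0797 top z 0.1187
si rod 140 tip-ish y 0.0816 [ 0.6043  0.1722  0.1065 -0.0238] 0.00119
si bar 222 [0.6053 0.1736 0.1064 0.0024] 0.00139
   nose pts 23 0.0799 top z 0.1201
```

View pics/c9.png

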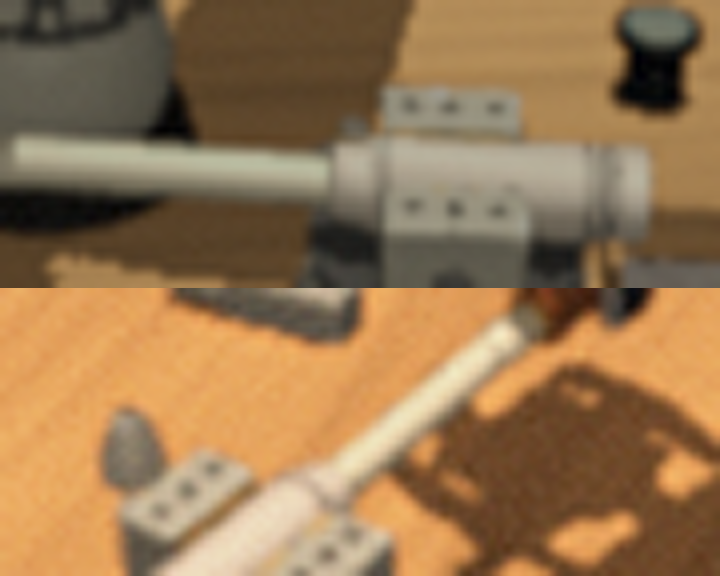

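```bash
python3 -m crank '[0,0.35,2,-0.03,0, 0,0.7,4,-0.06,0, 0,1.05,6,-0.1,0, 0,1.4,8,-0.13,0, 0,1.76,10,-0.16,0, 0,1.76,10,-0.16,0]'
python3 -m crank '[0,0.35,2,-0.03,0, 0,0.7,4,-0.06,0, 0,1.05,6,-0.1,0, 0,1.4,8,-0.13,0, 0,1.76,10,-0.16,0, 0,1.76,10,-0.16,0]'
python3 - <<'E'
from h import *
for i in range(3):
  viewer.snapshot('wrist'); st=manip.sense(); print(st['tcp_pos'].round(4),st['force'].round(2),st['ft_torque'].round(3))
E
```

```text
t: 13.12
tcp_pos: [0.5781, -0.0732, 0.1119]
tool_rot: [-0.538, -0.459, 0.538, -0.459]
force: [-0.4, 0.6, -1.6]
finger_gap: 0.245
t: 13.88
tcp_pos: [0.5798, -0.0632, 0.1117]
tool_rot: [-0.538, -0.459, 0.538, -0.459]
force: [-0.5, -0.5, -1.2]
finger_gap: 0.251
[ 0.5798 -0.0633  0.1117] [ 0.08  0.41 -1.38] [-0.016 -0.023 -0.002]
[ 0.5798 -0.0634  0.1117] [-0.04 -0.08 -0.49] [-0.02  -0.052 -0.005]
[ 0.5798 -0.0635  0.1117] [-0.71  0.53 -0.71] [ 0.    -0.016 -0.   ]
```

```bash
python3 -m crank '[0,0.26,1.5,-0.02,0, 0,0.53,3,-0.05,0, 0,0.8,4.5,-0.07,0, 0,1.05,6,-0.1,0, 0,1.23,7,-0.11,0, 0,1.4,8,-0.13,0]'
python3 -m crank '[0,0.18,1,-0.02,0, 0,0.35,2,-0.03,0, 0,0.53,3,-0.05,0, 0,0.7,4,-0.06,0, 0,0.88,5,-0.08,0]'
python3 -m crank '[0,0.18,1,-0.02,0, 0,0.35,2,-0.03,0, 0,0.53,3,-0.05,0, 0,0.7,4,-0.06,0, 0,0.88,5,-0.08,0]'
```

```text
t: 14.78
tcp_pos: [0.5812, -0.0554, 0.1115]
tool_rot: [-0.538, -0.459, 0.538, -0.459]
force: [0.6, 0.5, -1.0]
finger_gap: 0.249
t: 15.4
tcp_pos: [0.5822, -0.0525, 0.1117]
tool_rot: [-0.536, -0.459, 0.538, -0.461]
force: [-1.1, -9.1, -0.7]
finger_gap: 0.245
t: 16.02
tcp_pos: [0.5831, -0.0483, 0.1117]
tool_rot: [-0.536, -0.458, 0.538, -0.461]
force: [-2.7, -10.3, 0.3]
finger_gap: 0.253
```

```bash
python3 -m crank '[0,0.18,1,-0.02,0, 0,0.35,2,-0.03,0, 0,0.53,3,-0.05,0, 0,0.7,4,-0.06,0, 0,0.88,5,-0.08,0, 0,1.06,6,-0.1,0, 0,1.23,7,-0.11,0, 0,1.4,8,-0.13,0]'
python3 - <<'E'
from h import *
snap('wrist','w10'); st=manip.sense(); print(st['tcp_pos'].round(4),st['force'].round(2),st['ft_torque'].round(3))
E
```

```text
t: 17.02
tcp_pos: [0.5845, -0.0403, 0.1116]
tool_rot: [-0.536, -0.458, 0.538, -0.461]
force: [-3.0, -10.9, 0.4]
finger_gap: 0.254
[ 0.5845 -0.0402  0.1116] [ -1.47 -10.02  -0.24] [-1.377  0.335  0.034]
```

View pics/w10.png

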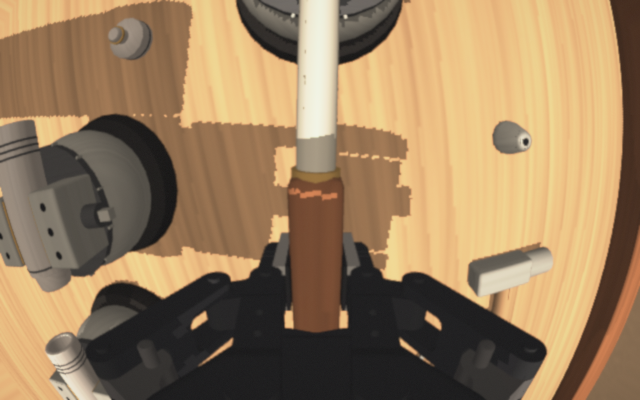

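```bash
python3 -m crank '[0,0.18,1,-0.02,0, 0,0.35,2,-0.03,0, 0,0.53,3,-0.05,0, 0,0.7,4,-0.06,0, 0,0.88,5,-0.08,0, 0,1.06,6,-0.1,0, 0,1.23,7,-0.11,0, 0,1.4,8,-0.13,0, 0,1.58,9,-0.14,0, 0,1.76,10,-0.16,0]'
python3 -m crank '[0,0.18,1,-0.02,0, 0,0.35,2,-0.03,0, 0,0.53,3,-0.05,0, 0,0.7,4,-0.06,0, 0,0.88,5,-0.08,0, 0,1.06,6,-0.1,0, 0,1.23,7,-0.11,0, 0,1.4,8,-0.13,0, 0,1.58,9,-0.14,0, 0,1.76,10,-0.16,0]'
python3 - <<'E'
from fit import *
snap('scene','sc11'); snap('side','si11'); st=manip.sense(); print(st['tcp_pos'].round(4),st['force'],st['ft_torque'])
run('11',st['tcp_pos'])
def crop(n,x0,x1,y0,y1,k,o):
    im=cv2.imread('pics/%s.png'%n)[y0:y1,x0:x1]; return cv2.resize(im,None,fx=k,fy=k,interpolation=cv2.INTER_CUBIC)
cv2.imwrite('pics/c11.png',np.vstack([crop('sc11',310,400,190,226,8,''),crop('si11',240,330,195,231,8,'')])[:, :720])
E
```

```text
t: 18.32
tcp_pos: [0.5862, -0.0303, 0.1114]
tool_rot: [-0.536, -0.458, 0.538, -0.461]
force: [-1.9, -10.3, 0.3]
finger_gap: 0.25
t: 19.58
tcp_pos: [0.588, -0.0202, 0.1113]
tool_rot: [-0.536, -0.458, 0.538, -0.461]
force: [-1.8, -10.3, -0.9]
finger_gap: 0.249
[ 0.588  -0.0201  0.1113] [-2.46911065 -9.24701253 -0.02561377] [-1.32074497  0.23904113  0.01843708]
sc rod 101 tip-ish y 0.1449 [ 0.6157  0.1704  0.1032 -0.0459] 0.00166
sc bar 191 [0.6052 0.1675 0.1061 0.0053] 0.00157
   nose pts 47 0.0794 top z 0.1189
si rod 59 tip-ish y 0.1449 [0.618  0.1979 0.1103 0.0278] 0.00107
si bar 214 [ 0.6053  0.1683  0.107  -0.0078] 0.00133
   nose pts 21 0.0793 top z 0.12
```

View pics/c11.png

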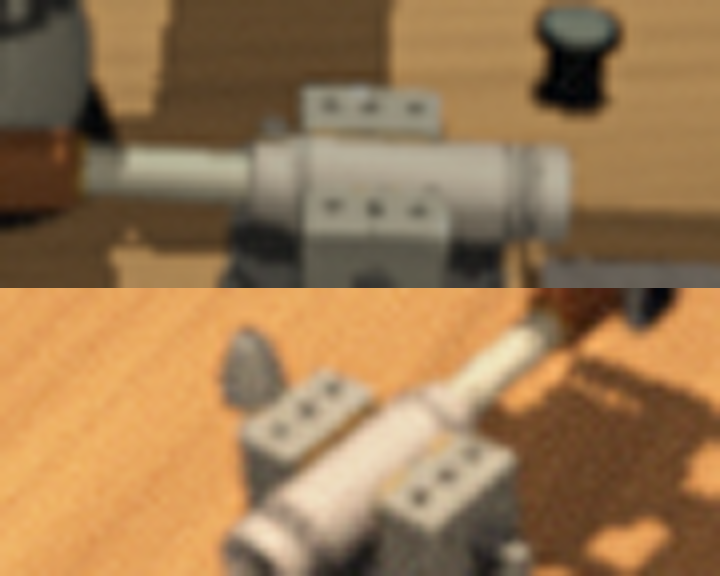

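```bash
python3 -m crank '[0,0.18,1,-0.02,0, 0,0.35,2,-0.03,0, 0,0.53,3,-0.05,0, 0,0.7,4,-0.06,0, 0,0.88,5,-0.08,0, 0,1.06,6,-0.1,0, 0,1.23,7,-0.11,0, 0,1.4,8,-0.13,0, 0,1.58,9,-0.14,0, 0,1.76,10,-0.16,0]'
python3 -m crank '[0,0.18,1,-0.02,0, 0,0.35,2,-0.03,0, 0,0.53,3,-0.05,0, 0,0.7,4,-0.06,0, 0,0.88,5,-0.08,0, 0,1.06,6,-0.1,0, 0,1.23,7,-0.11,0, 0,1.4,8,-0.13,0]'
```

```text
t: 20.92
tcp_pos: [0.5897, -0.0102, 0.1111]
tool_rot: [-0.536, -0.458, 0.538, -0.461]
force: [-2.1, -10.3, 0.8]
finger_gap: 0.247
t: 21.92
tcp_pos: [0.5911, -0.002, 0.111]
tool_rot: [-0.537, -0.458, 0.538, -0.46]
force: [-2.2, -9.5, 0.1]
finger_gap: 0.257
```

```bash
python3 -m crank '[0,0.18,1,-0.02,0, 0,0.35,2,-0.03,0, 0,0.53,3,-0.05,0, 0,0.7,4,-0.06,0, 0,0.7,4,-0.06,0]'
python3 - <<'E'
from fit import *
snap('scene','sc12'); snap('side','si12'); st=manip.sense(); print(st['tcp_pos'].round(4),st['force'],st['ft_torque'])
def crop(n,x0,x1,y0,y1,k,o):
    im=cv2.imread('pics/%s.png'%n)[y0:y1,x0:x1]; return cv2.resize(im,None,fx=k,fy=k,interpolation=cv2.INTER_CUBIC)
cv2.imwrite('pics/c12.png',np.vstack([crop('sc12',330,440,195,245,7,''),crop('si12',220,330,195,285,7,'')])[:900, :])
im=cv2.imread('pics/c12.png'); print(im.shape); cv2.imwrite('pics/c12.png',cv2.resize(im,None,fx=.6,fy=.6))
E
```

```text
t: 22.55
tcp_pos: [0.5917, 0.005, 0.1105]
tool_rot: [-0.538, -0.459, 0.538, -0.459]
force: [-0.4, 0.3, -0.7]
finger_gap: 0.248
[0.5918 0.0048 0.1106] [ 0.04992387  0.79325206 -1.5234207 ] [-0.00432738  0.0801847   0.00098662]
(900, 770, 3)
```

View pics/c12.png

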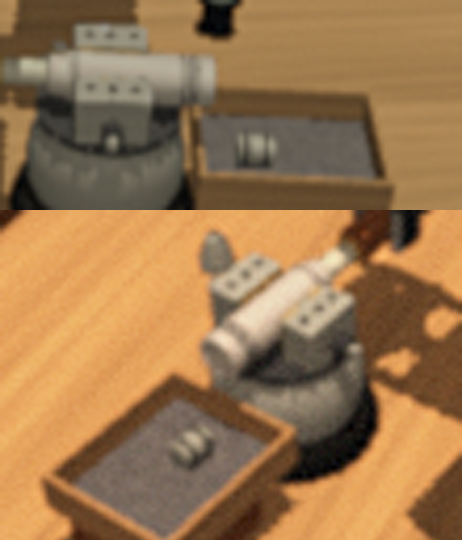

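```bash
python3 -m crank '[0,-0.53,-3,0.05,0, 0,-1.4,-8,0.13,0, 0,-2.6,-15,0.24,0, 0,-4.0,-23,0.37,0, 0,-5.5,-31,0.5,0, 0,-6.9,-39,0.62,0, 0,-8.3,-47,0.75,0, 0,-9.5,-54,0.86,0, 0,-10.4,-59,0.94,0, 0,-10.6,-60,0.96,0]'
python3 -m crank '[0,-0.53,-3,0.05,0, 0,-1.4,-8,0.13,0, 0,-2.6,-15,0.24,0, 0,-4.0,-23,0.37,0, 0,-5.5,-31,0.5,0, 0,-6.9,-39,0.5,0, 0,-8.3,-47,0.5,0, 0,-9.9,-56,0.5,0, 0,-12.3,-70,0.5,0, 0,-14.1,-80,0.5,0]'
python3 - <<'E'
from h import *
snap('scene','sc13'); st=manip.sense(); print(st['tcp_pos'].round(4),st['force'],R.from_quat(st['tool_rot']).as_matrix()[:,1].round(4))
E
```

```text
t: 23.9
tcp_pos: [0.5811, -0.0558, 0.1116]
tool_rot: [0.538, 0.459, -0.538, 0.459]
force: [-0.5, 0.5, -1.0]
finger_gap: 0.245
t: 25.15
tcp_pos: [0.567, -0.1366, 0.1121]
tool_rot: [0.538, 0.459, -0.538, 0.459]
force: [0.2, 0.4, -1.9]
finger_gap: 0.244
[ 0.567  -0.1377  0.1121] [-0.14560514 -0.75901092 -0.69015871] [ 9.875e-01 -1.576e-01  6.000e-04]
```

View pics/sc13.png

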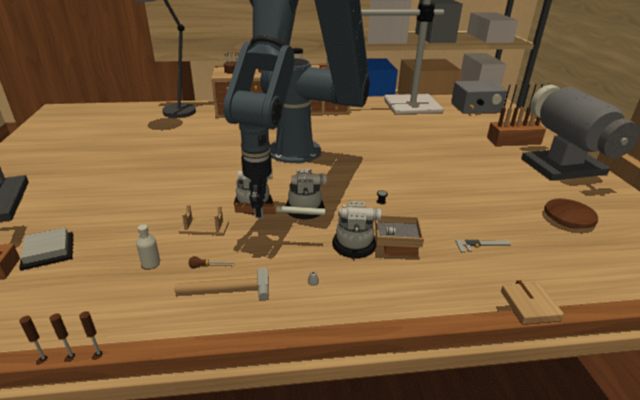

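```bash
python3 -m crank '[0,-5,-15,15,-0.005, 0,-20,-40,30,-0.01, 0,-40,-80,40,-0.019, 0,-60,-120,40,-0.019, 0,-73,-148,40,-0.019, 0,-73,-152.4,40,-0.019, 0,-73,-152.4,40,-0.019, 0,-73,-152.4,40,-0.019]'
python3 - <<'E'
from h import *
st=manip.sense(); print(st['tcp_pos'].round(4),st['force'],R.from_quat(st['tool_rot']).as_matrix()[:,1].round(4))
s=snap('wrist','w14');st=manip.sense(); print(st['tcp_pos'].round(4))
E
```

```text
t: 26.2
tcp_pos: [0.4943, -0.2868, 0.1522]
tool_rot: [0.542, 0.455, -0.542, 0.454]
force: [0.3, -0.1, -1.6]
finger_gap: 0.247
[ 0.4943 -0.2868  0.1522] [ 0.26135735 -0.07927191 -1.60700974] [ 9.848e-01 -1.739e-01 -2.000e-04]
[ 0.4944 -0.2866  0.1521]
```

View pics/w14.png

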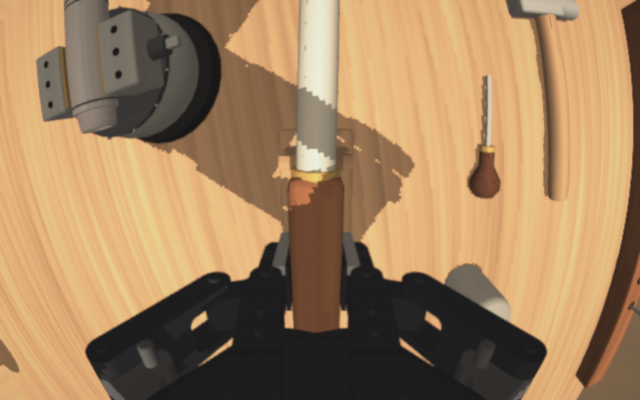

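```bash
python3 -m crank '[0,-0.3,-3.5,-15,0, 0,-0.5,-3.5,-35,0, 0,-0.5,-3.5,-55,0, 0,-0.5,-3.5,-70,0, 0,-0.5,-3.5,-75,0, 0,-0.5,-3.5,-75,0]'
python3 - <<'E'
from h import *
s=snap('wrist','w15');st=manip.sense(); print(st['tcp_pos'].round(4),st['force'])
E
```

```text
t: 27.0
tcp_pos: [0.4936, -0.2912, 0.0766]
tool_rot: [-0.542, -0.454, 0.542, -0.454]
force: [-0.6, 0.0, -0.7]
finger_gap: 0.249
[ 0.4938 -0.2915  0.0772] [-0.49667662 -0.03652893 -1.26300077]
```

View pics/w15.png

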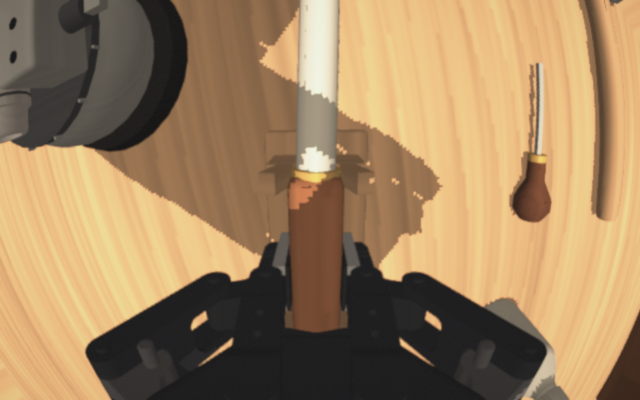

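```bash
python3 -m crank '[0,0,1,-6,0, 0,0,1,-12,0, 0,0,1,-15,0, 0,0,1,-16.5,0, 0,0,1,-17.3,0, 0,0,1,-17.3,0, 0,0,1,-17.3,0]'
```

```text
t: 27.92
tcp_pos: [0.4936, -0.2904, 0.0599]
tool_rot: [0.542, 0.454, -0.542, 0.454]
force: [0.4, 0.4, -2.0]
finger_gap: 0.252
```

```bash
python3 -m crank '[0,0,0,-0.5,0, 0,0,0,-0.5,0, 0.3,0,0,-0.5,0, 0.45,0,0,-0.5,0, 0.6,0,0,-0.5,0, 1,0,0,-0.5,0, 1,0,0,-0.5,0, 1,0,0,-0.5,0, 1,0,0,-0.5,0]'
python3 - <<'E'
from h import *
s=snap('wrist','w16');st=manip.sense(); print(st['tcp_pos'].round(4),st['force'],st['finger_gap'])
E
```

```text
t: 29.05
tcp_pos: [0.4935, -0.2903, 0.0593]
tool_rot: [-0.542, -0.454, 0.542, -0.454]
force: [0.3, -0.2, -0.5]
finger_gap: 1.0
[ 0.4935 -0.2903  0.0592] [-0.12275823  0.20974956  0.53289525] 0.9982829501596103
```

View pics/w16.png

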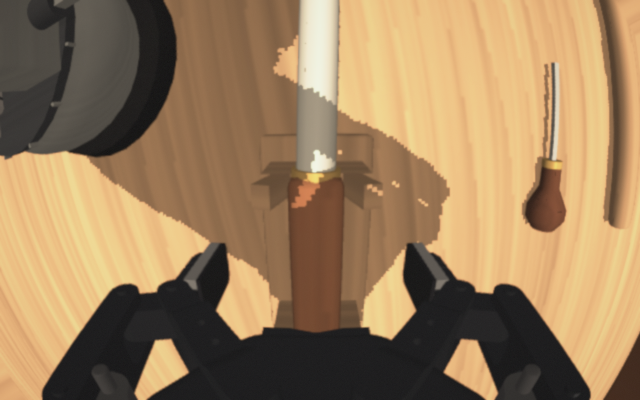

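Released, and the drift looks the same as before the grasp (front collar at (316,176)). Now I'll lift straight up and verify.

```bash
python3 -m crank '[1,0,0,15,0, 1,0,0,35,0, 1,0,0,60,0, 1,0,0,90,0, 1,0,15,120,0, 1,2,30,160,0, 1,2.5,48,196,0, 1,2.5,48,196,0, 1,2.5,48,196,0, 1,2.5,48,196,0]'
python3 - <<'E'
from h import *
s=snap('wrist','w17');st=manip.sense(); print(st['tcp_pos'].round(4),st['force'])
snap('scene','sc17'); P=fpts(s)
hsv=cv2.cvtColor(s['img'],cv2.COLOR_RGB2HSV)
for v in range(186,275,12):
    print(v,P[v,318].round(4))
q=load('sc17'); Q=pts(q); h=cv2.cvtColor(q['img'],cv2.COLOR_RGB2HSV)
im=cv2.imread('pics/sc17.png'); cv2.imwrite('pics/c17.png',np.vstack([cv2.resize(im[195:245,330:440],None,fx=6,fy=6),cv2.resize(im[195:245,170:280],None,fx=6,fy=6)]))
m=(Q[...,2]>.05)&(Q[...,2]<.068)&(Q[...,0]>.56)&(Q[...,0]<.66)&(Q[...,1]>.18)&(Q[...,1]<.28)&(h[...,1]<60); print('piston pts',m.sum(),np.median(Q[m],0).round(4))
E
```

```text
t: 30.35
tcp_pos: [0.4954, -0.2423, 0.2542]
tool_rot: [-0.542, -0.455, 0.542, -0.453]
force: [1.1, 0.7, -0.4]
finger_gap: 0.996
[ 0.4954 -0.2424  0.2541] [-0.05841484 -0.41775775  0.00261293]
186 [ 0.4959 -0.2522  0.0667]
198 [ 0.4936 -0.2651  0.0657]
210 [ 0.4913 -0.2779  0.0661]
222 [ 0.489  -0.2911  0.0663]
234 [ 0.4866 -0.3047  0.0663]
246 [ 0.4842 -0.3186  0.0669]
258 [ 0.4815 -0.334   0.0655]
270 [ 0.4788 -0.3492  0.0657]
piston pts 68 [0.6354 0.2122 0.0601]
```

View pics/w17.png

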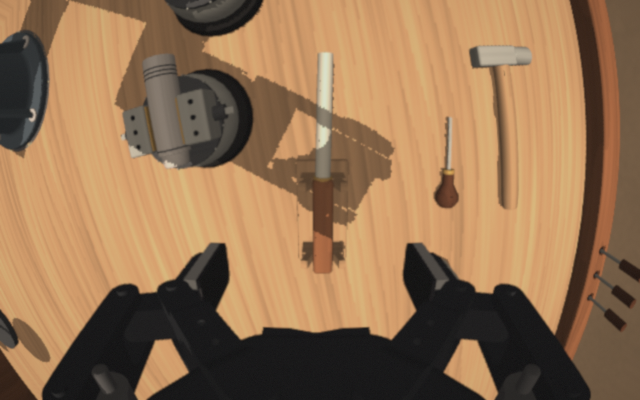

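View pics/c17.png

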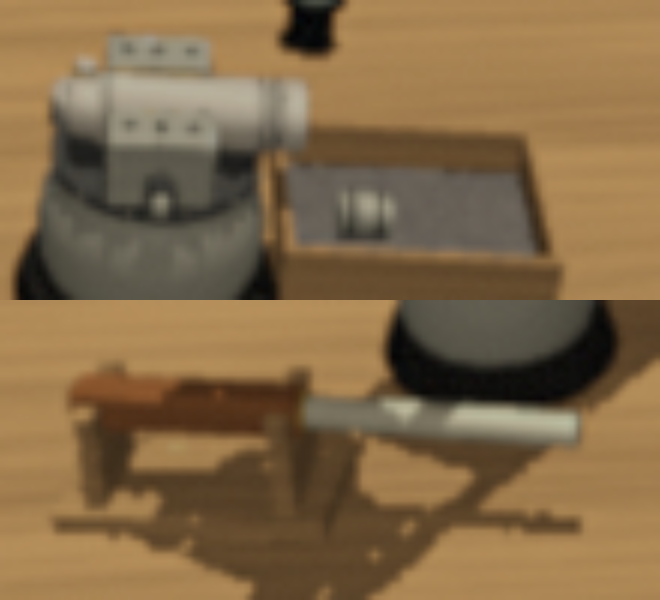

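```bash
python3 -c "
from station import workorder,manip
print(manip.sense()['t'],workorder.sign_off())"
```

```text
the job is handed in; nothing more can be done
30.45 None
```

The piston is out of the barrel and lying in the tray, and the drift is back in its rest. I handed the job in at 30.4 s and got no verdict.

- **Vise:** I worked on the one farthest to the robot's left, with the tray at its rear.
- **Insertion:** I took the drift by the handle and turned it slightly so the rod lined up with the bore. The rod entered the nose with no force above sensor noise.
- **Pushing:** I felt the piston at about 40 mm depth and pushed it out at about 8 mm/s. The force readings, taken at the end of each short move, were about 9–11 N.
- **Return:** I drew the drift out, laid it back, released it and lifted clear.

**Last checks:**
- The piston's visible surface was at about (0.635, 0.212, 0.060) m, inside the tray.
- The handle top read 65.5–66.9 mm along its whole length, so the drift sits level in both notches. It looked the same as before I picked it up.
- The gripper was open and clear of everything.
- The hammer and graver looked in place in the last wrist picture. I did not compare the other bystanders numerically, but the arm was never lowered near them.
- None of the checks failed. The camera height fits differed by 1–2 mm, which is within the calibration limit.

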